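Back the spool winder off one notch

TASK

The solder-spool winder has been wound one notch too far. With a fingertip, lift the ratchet pawl out of the toothed wheel by pushing its ball-ended lever over to the left until it stays thrown back; then push the star handle so that its top goes left, toward the pawl, turning the wheel backward by exactly one notch (an eighth of a turn). Finally push the pawl lever back over so that the pawl drops fully into the next notch, and leave the loose things around the winder where they are.

Things in the scene. Friction and masses are not known exactly. Their poses are not given: they have to be found in the camera images.
- winder: Bench winder for a solder spool, screwed to the desk. Origin on the desk under the ratchet wheel; x along the shaft, away from the robot, y left, z up (left/right below: its +y/-y). Base plate x -22 to 64, y -61 to 89, 10 mm thick. Posts 30 mm wide, 85 mm high at x = -15 and 52. Pawl bracket 27 mm (x) by 20 mm at x = 0, y = 58, 97 mm high, pin 34 mm long.
- hub (a point): Centre of the toothed steel ratchet wheel, (0, 0, 70) mm in the winder's frame: 8 teeth, 36 mm radius (top at z = 106 mm), x from -5 to 5 mm. Behind it on the same shaft a green and white solder spool, 26 mm radius, x from 9 to 43 mm. Star handle, wheel and spool turn as one about the shaft.
- axle (a point): Point on the shaft's axis at the star handle: (-33, 0, 70) mm in the winder's frame. The handle has four round steel arms, 8 mm thick, 90 degrees apart, all in the plane x = -33 mm, each ending in a black 16 mm ball centred 52 mm from the axis. Its hub has 13 mm radius.
- star_ball (a point): Centre of the ball on the star handle's uppermost arm. At wheel = 0 the arm leans 22.5 degrees to the right of vertical (ball at x -33, y -20, z 118 mm in the winder's frame); one notch backward (wheel 0.785) it leans 22.5 degrees left (y +20, z 118 mm). Push it from its right side with a fingertip in front of the wheel.
- wheel (a joint): Wheel angle, rad; grows backward (top goes left). One notch is 0.785. Starts within 0.08 of 0, pawl in the notch centred at 0; the next is centred at 0.785. The pawl drops home within about 0.15 of a notch's centre, else it rests on a tooth. Engaged, it stops backward turning. With the pawl thrown back, friction of 0.10 N m (2 N at a ball) keeps the wheel where it is left.
- pivot (a point): Pivot axis of the pawl (along the winder's x), at (0, 58, 87) mm in the winder's frame.
- pawl_ball (a point): Centre of the black 16 mm ball on the pawl's lever, a dark steel rod 9 mm thick rising from the pivot; 55 mm from the pivot, in the wheel's plane (x = 0). Pawl closed: the lever leans 25 degrees right of vertical (ball at y 35, z 137 mm in the winder's frame). Thrown back on its stop: 50 degrees left (y 101, z 122 mm).
- pawl (a joint): Pawl angle, rad: 0 closed (nose fully down in a notch), 1.31 thrown back to the left against its stop. It weighs 120 g, moves freely with slight damping and falls either way under its own weight; dead centre is at about 0.7 rad, and it falls the rest in about a second.
- battery: Loose battery standing upright in front of the winder, 14 mm diameter, 49 mm high; origin at the centre of its underside. A bystander.
- tape: Loose roll of amber tape lying in front of the winder, 54 mm diameter, 13 mm high; origin at the centre of its underside. A bystander.
- stick: Loose USB stick lying to the right of the winder, 17 x 50 x 8 mm; origin at the centre of its underside. A bystander.

How it is judged:
On the way, in this order (a step that is already met when the one before it is completed fails the run):
1. the pawl is thrown back, the wheel still in its first notch (value of joint pawl above 1 rad and value of joint wheel between -0.3 and 0.22 rad), for 0.2 s.
2. the wheel is pushed back one notch while the pawl is thrown back (value of joint pawl above 1 rad and value of joint wheel between 0.55 and 0.985 rad), for 0.1 s.
At the end, for the whole second after the job is handed in: The wheel stands one notch back (0.785 rad; between 0.55 and 0.985) and at rest, and the pawl lies fully down in that notch (below 0.05 rad) (value of joint wheel between 0.55 and 0.985 rad and value of joint pawl below 0.05 rad and velocity of joint wheel between -0.05 and 0.05 rad/s and velocity of joint pawl between -0.05 and 0.05 rad/s); the robot touches nothing.
It fails at once if the wheel is turned back well past one notch (more than one and a half) (value of joint wheel above 1.2 rad).
It fails at once if a loose bystander is shifted by more than 15 mm, lifted or carried (distance of any of battery, tape, stick from where it was at the start of the episode above 0.015 m).
It fails at once if the standing battery is knocked over (angle between battery's own z axis and vertical above 0.5 rad).
It also fails if it takes over 51 s, if anything falls off the work surface, if the arm or the gripper's body presses on something with over 40 N, if the wrist force passes 120 N, or if a joint passes its speed limit or range.

ROBOT

A 6-joint arm with a two-finger parallel gripper is mounted at the origin on a cart in front of the work surface, level with it; the furniture and walls round the work are solid. World frame = base frame: x ahead of the robot, y to its left, z up, the work surface at z = 0. Lengths are in m, angles in rad, forces in N, time in s.
With the tool pointing down it reaches from about 0.375 to 0.9 m from the base axis. Payload 3.1 kg.
Tool frame: the origin (TCP) lies at the centre of the arm's flange, where the gripper is bolted on; the fingertips stand 182 mm ahead of it and the grasp point (between the pads) lies 164 mm ahead of it; z points along the fingers, y is the line along which they close (so a half turn about z gives the same grasp; the last joint's range is limited). The gripper opens to 87 mm and grips with 3 to 60 N. Pads are 19 mm wide; open, the fingers measure 117 mm over their backs; the gripper's body (75 mm by 190 mm) begins 51 mm behind the grasp point.
Start: joints at [-1.431, 0.527, 1.433, -0, 1.181, -0.178], TCP at [0.196, -0.593, 0.405] pointing down, gripper open.
Joint ranges: [-3.08, 3.08], [-0.75, 2.2], [0.22, 2.44], [-1.43, 4.57], [0, 2.65], [-2.85, 2.85]. Speed limits (rad/s): [2.79, 2.79, 3.14, 3.14, 3.14, 3.14].

INTERFACE

Orientations are given as a unit quaternion [x, y, z, w].
In Python, from rig import * gives the robot as it stands.
- The arm moves only by the tool move_arm, never from a script. Its argument "commands" is a list that holds one entry, the list of rows, each a list of 6 numbers: the shift along the tool's x, y, z in units of 40 mm (1.0 is 40 mm), then the turn, a rotation vector about the tool's x, y, z in rad. A call has 1 to 12 rows; each row is the pose to reach, as a shift and turn from the pose commanded when the call began, along the tool's axes at that moment; what a row does not reach only later rows make up. A row lasts 1/8 s, in which the tool goes at most 62.5 mm and 10.7 degrees, less where a joint would pass 70% of its speed; a pose out of reach is approached as far as the arm can. A call with a gripper value outside its range is refused whole. "claw" is the closure, from -1 (fully open) to 1 (shut), so that 0 is half open, set as the call begins (left out, the last holds). The fingers move at their own pace and stop on an object; "squeeze" is the grip in N (left out, the last holds). Time passes only in rows, so rows that repeat a pose let the fingers close. It gives the time, the measured TCP pose, the force, the opening and the grip force at its end, in the units of the state.
- get_obs(): the state, without advancing time (a new reading comes with each control period).
- camera(name): name is "scene" or "side" or "wrist"; returns a dict with "pixels" (400x640x3 uint8, blue, green, red), "range_z" (400x640 float32, m along the optical axis (not along the pixel's ray), 0 where there is no reading), "camera_matrix" (3x3 intrinsics, pixels), "D" ([k1, k2, p1, p2, k3] as OpenCV has them; the pictures are not rectified), "extrinsics" (4x4, takes a point from world to camera coordinates). Camera axes: x right, y up, looking along -z (the intrinsics and any distortion apply to the point x, -y, -z); pixel columns grow to the right and rows downward; lengths in m; the calibration is good to about 2 mm. A picture is of the moment at which its call begins.
- hand_in(): hands the job in; it is judged then, once.
The state is a dict: "time": time; "q": joint angles; "joint_velocities": joint speeds; "joint_torque": joint torques, N m; "position": TCP position; "tool_rot": TCP orientation; "ft_force": force on the tool from outside, world axes, zero at the start; "moment": the same for the moment, N m; "grip_width": finger opening in m; "grip_force": force on a finger pad.
Only numpy, scipy, OpenCV 4.12 (cv2) and the standard library are available. Lean on these libraries where they do the work, as an engineer would, in place of code of your own. Each camera call takes 0.05 s, during which the arm holds its last target. There are 200 camera calls.

## Working session

There is one attempt and no reset: what is moved stays moved. The work goes in short steps, Python scripts to look and compute and a tool call to move; the robot and the scene stay as the last step left them, time stands still between calls to the robot, and variables do not carry over. Pictures are saved under pics/ and viewed, at most 10 in all, crops included, and the job is handed in when it is done.

Besides the shell and the picture viewer there is one more tool, called after "Call:" by a JSON object that holds its "fn" and its "kwargs", one argument or row to a line. move_arm: Moves the arm, as the interface text tells. Its arguments: {"type":"object","properties":{"commands":{"type":"array","items":{"type":"array","items":{"type":"array","items":{"type":"number"}}}},"claw":{"type":"number"},"squeeze":{"type":"number"}},"required":["commands"]}

```bash
mkdir -p pics
cat > h.py <<'E'
from rig import *
import numpy as np, cv2
def shot(n):
    c=camera(n); return c
def world(c,u,v,z=None):
    K=np.array(c["camera_matrix"]);D=np.array(c["D"]);E=np.array(c["extrinsics"])
    p=cv2.undistortPoints(np.array([[[u,v]]],float),K,D)[0,0]
    d=np.array([p[0],-p[1],-1.]); R=E[:3,:3]; o=-R.T@E[:3,3]
    return o,R.T@d   # point = o + depth*d
E
python3 - <<'E'
from h import *
ob=get_obs();print({k:np.round(v,3) for k,v in ob.items()})
for n in("scene","side"):
    c=shot(n);cv2.imwrite(f"pics/{n}0.png",c["pixels"]);np.savez(f"{n}0.npz",**c)
    o,d=world(c,320,200);print(n,o,d,(c["range_z"]>0).mean())
E
```

```text
{'time': np.float64(0.0), 'q': array([-1.43 ,  0.528,  1.434,  0.   ,  1.181, -0.179]), 'joint_velocities': array([ 0.002, -0.001,  0.002,  0.   , -0.002, -0.001]), 'joint_torque': array([ 1.0000e-03, -4.4004e+01, -1.7659e+01,  6.3000e-02,  5.8000e-02,
       -0.0000e+00]), 'position': array([ 0.196, -0.593,  0.404]), 'tool_rot': array([ 0.987,  0.159,  0.   , -0.001]), 'ft_force': array([ 0.659, -0.293,  0.423]), 'moment': array([-0.005, -0.013,  0.027]), 'grip_force': np.float64(0.0), 'grip_width': np.float64(0.087)}
scene [0.01389957 0.3407527  0.65395796] [ 0.59743955 -0.45721041 -0.65883187] 0.99621484375
side [ 0.47934059 -0.80440699  0.47094846] [ 0.06091315  0.91179153 -0.40614291] 0.99607421875
```

View pics/scene0.png

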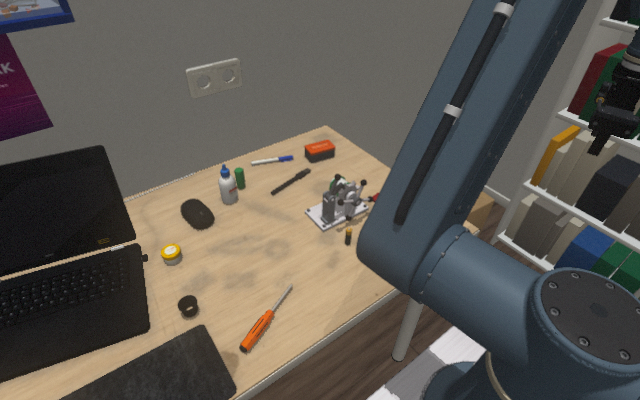

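View pics/side0.png

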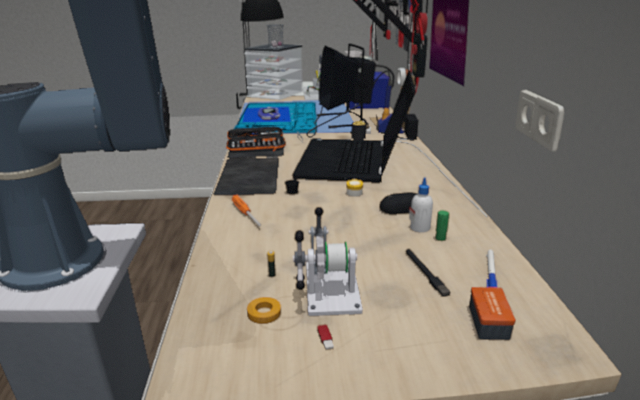

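Scene: the winder is at about (343,205), partly hidden by the arm, with the battery at (348,237). Side: pawl ball at about (319,212), star balls at about (300,236) and (299,283), tape (264,310), battery (271,264), USB stick (325,337). I'll enlarge both.

Run:
```python
import cv2,numpy as np
a=cv2.imread("pics/side0.png")[195:350,230:380];b=cv2.imread("pics/scene0.png")[165:255,295:395]
a=cv2.resize(a,None,fx=3.87,fy=3.87,interpolation=3)[:600];b=cv2.resize(b,None,fx=5,fy=5,interpolation=3)
cv2.imwrite("pics/a.png",a);cv2.imwrite("pics/b.png",b)
```

```text
(no output)
```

View pics/a.png

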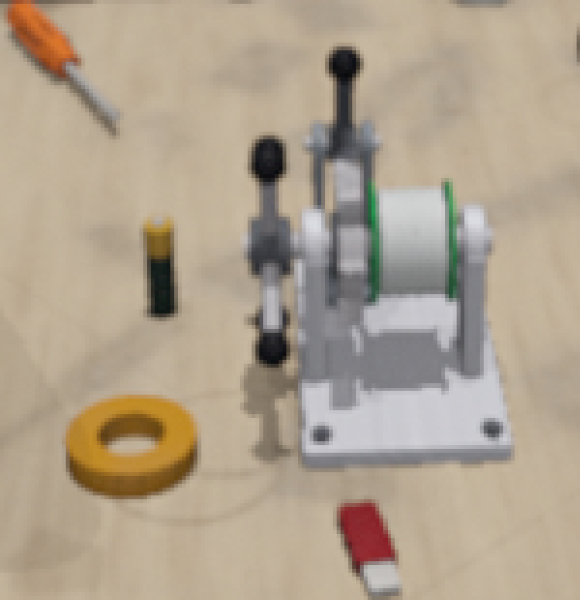

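View pics/b.png

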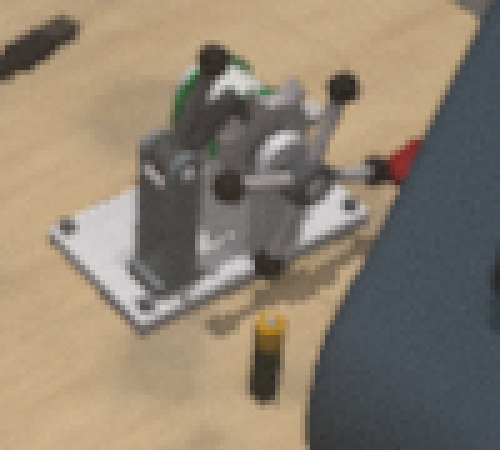

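Crops: pawl ball at side (318.9,211.3) and scene (337.2,177); top star ball at side (299.2,236) and scene (363.6,182.4); right star ball at side (299.8,284.7) and scene (370.6,199); left star ball at scene (341,202). The base plate corners are visible too.

```bash
cat > m.py <<'E'
from h import *
S=np.load("side0.npz");C=np.load("scene0.npz")
def tri(a,b):
    o1,d1=world(S,*a);o2,d2=world(C,*b)
    t=np.linalg.lstsq(np.c_[d1,-d2],o2-o1,rcond=None)[0]
    p,q=o1+t[0]*d1,o2+t[1]*d2; return (p+q)/2,np.linalg.norm(p-q)
def onz(c,uv,z):
    o,d=world(c,*uv);return o+(z-o[2])/d[2]*d
def rz(c,uv):
    o,d=world(c,*uv);r=c["range_z"][int(round(uv[1])),int(round(uv[0]))];return o+(r+.000)*d
P={}
for n,a,b in(("pawl",(318.9,211.3),(337.2,177)),("top",(299.2,236),(363.6,182.4)),("right",(299.8,284.7),(370.6,199)),("bottom",(299.8,277.5),(348.6,217.8))):
    p,e=tri(a,b);P[n]=p;print(n,p.round(4),e.round(4),"range",rz(S,a).round(3),rz(C,b).round(3))
print("left rz",rz(C,(341,202.2)).round(3))
f=lambda u,v:(230+u/3.87,195+v/3.87); g=lambda u,v:(295+u/5,165+v/5)
print("plate side corners",onz(S,f(302,455),.01).round(4),onz(S,f(512,447),.01).round(4))
print("plate scene corners",[onz(C,g(*x),.01).round(4) for x in((50,232),(140,322),(370,208))])
print("spool axis")
print("tape",onz(S,f(132,435),.013).round(4),"batt top",onz(S,f(158,222),.049).round(4),onz(C,g(269,322),.049).round(4),"stick",onz(S,f(368,545),.004).round(4))
E
python3 m.py
```

```text
pawl [ 0.5247 -0.0995  0.137 ] 0.0006 range [ 0.524 -0.106  0.14 ] [ 0.523 -0.098  0.139]
top [ 0.4897 -0.1523  0.1204] 0.0015 range [ 0.49  -0.16   0.125] [ 0.49  -0.153  0.119]
right [ 0.4883 -0.1841  0.0523] 0.0004 range [ 0.488 -0.19   0.056] [ 0.485 -0.181  0.056]
bottom [ 0.4903 -0.1163  0.0217] 0.001 range [ 0.489 -0.174  0.059] [ 0.489 -0.114  0.025]
left rz [ 0.488 -0.084  0.093]
plate side corners [ 0.4997 -0.1994  0.01  ] [ 0.5848 -0.201   0.01  ]
plate scene corners [array([ 0.5842, -0.0474,  0.01  ]), array([ 0.5048, -0.0465,  0.01  ]), array([ 0.501 , -0.1966,  0.01  ])]
spool axis
tape [ 0.431  -0.1852  0.013 ] batt top [ 0.4411 -0.075   0.049 ] [ 0.4401 -0.0719  0.049 ] stick [ 0.5224 -0.2496  0.004 ]
```

Origin comes out at about (0.523, -0.135) with yaw near 0. The ball heights match the text (0.137, 0.120, 0.052). Next I work out the moves.

```bash
cat >> h.py <<'E'
from scipy.spatial.transform import Rotation as Rn
def rel(*targets):
    ob=get_obs();R=Rn.from_quat(ob["tool_rot"]);p=np.array(ob["position"])
    G=Rn.from_quat([1,0,0,0])
    print("t",round(float(ob["time"]),2),"p",p.round(4),"F",np.round(ob["ft_force"],1))
    for t in targets: print(t,(R.inv().apply(np.array(t)-p)/.04).round(3),(R.inv()*G).as_rotvec().round(4))
E
python3 -c "
from h import *
rel((.35,-.35,.42),(.524,-.142,.40),(.524,-.142,.307))"
```

```text
t 0.1 p [ 0.1959 -0.5932  0.4039] F [-0.7 -0.1 -0.7]
(0.35, -0.35, 0.42) [ 5.565 -4.567 -0.392] [-0.002  -0.      0.3188]
(0.524, -0.142, 0.4) [11.325 -8.14   0.117] [-0.002  -0.      0.3188]
(0.524, -0.142, 0.307) [11.324 -8.136  2.442] [-0.002  -0.      0.3188]
```

Call:
{"fn": "move_arm", "kwargs": {
  "commands": [
    [[1.4, -1.0, 0, 0, 0, 0.1], [2.8, -2.0, 0, 0, 0, 0.2], [4.2, -3.0, 0, 0, 0, 0.318], [5.6, -4.0, 0, 0, 0, 0.318], [7.0, -5.0, 0, 0, 0, 0.318], [8.4, -6.0, 0, 0, 0, 0.318], [9.8, -7.0, 0, 0, 0, 0.318], [11.325, -8.14, 0, 0, 0, 0.318], [11.325, -8.14, 0, 0, 0, 0.318], [11.325, -8.14, 0, 0, 0, 0.318], [11.325, -8.14, 0, 0, 0, 0.318]]
  ],
  "claw": 1,
  "squeeze": 20
}}

```text
time: 1.48
position: [0.5238, -0.1422, 0.4043]
tool_rot: [1.0, 0.001, -0.001, 0.0]
ft_force: [-0.4, -0.1, -0.4]
grip_width: 0.0004
grip_force: 0.0
```

```bash
python3 -c "
from h import *
rel((.524,-.142,.307),(.524,-.07,.307));print(get_obs()['grip_width'])"
```

```text
t 1.48 p [ 0.5238 -0.1422  0.4043] F [-0.4 -0.1 -0.4]
(0.524, -0.142, 0.307) [ 0.008 -0.004  2.433] [0.     0.0013 0.0019]
(0.524, -0.07, 0.307) [ 0.012 -1.804  2.433] [0.     0.0013 0.0019]
0.00041663635432948786
```

Call:
{"fn": "move_arm", "kwargs": {
  "commands": [
    [[0, 0, 0.8, 0, 0, 0], [0, 0, 1.6, 0, 0, 0], [0, 0, 2.2, 0, 0, 0], [0, 0, 2.43, 0, 0, 0], [0, 0, 2.43, 0, 0, 0], [0, 0, 2.43, 0, 0, 0]]
  ]
}}

```text
time: 2.22
position: [0.5243, -0.143, 0.3085]
tool_rot: [1.0, 0.0, 0.001, 0.0]
ft_force: [0.8, 0.9, -0.6]
grip_width: 0.0001
grip_force: 0.0
```

Call:
{"fn": "move_arm", "kwargs": {
  "commands": [
    [[0, -0.2, 0, 0, 0, 0], [0, -0.4, 0, 0, 0, 0], [0, -0.6, 0, 0, 0, 0], [0, -0.8, 0, 0, 0, 0], [0, -1.0, 0, 0, 0, 0], [0, -1.2, 0, 0, 0, 0], [0, -1.4, 0, 0, 0, 0], [0, -1.6, 0, 0, 0, 0], [0, -1.8, 0, 0, 0, 0], [0, -1.8, 0, 0, 0, 0], [0, -1.8, 0, 0, 0, 0], [0, -1.8, 0, 0, 0, 0]]
  ]
}}

```text
time: 3.72
position: [0.5244, -0.0704, 0.3139]
tool_rot: [1.0, 0.001, 0.002, 0.002]
ft_force: [-9.2, 0.6, 43.0]
grip_width: 0.0005
grip_force: 21.1
```

```bash
python3 -c "
from h import *
c=shot('side');cv2.imwrite('pics/c.png',cv2.resize(c['pixels'][170:330,220:400],None,fx=3.5,fy=3.5,interpolation=3))
rel((.490,-.188,.31),(.490,-.188,.292))"
```

```text
t 3.77 p [ 0.5244 -0.0705  0.3139] F [-9.9  0.1 42.4]
(0.49, -0.188, 0.31) [-0.867  2.936  0.104] [ 0.0037 -0.0051  0.002 ]
(0.49, -0.188, 0.292) [-0.869  2.935  0.554] [ 0.0037 -0.0051  0.002 ]
```

View pics/c.png

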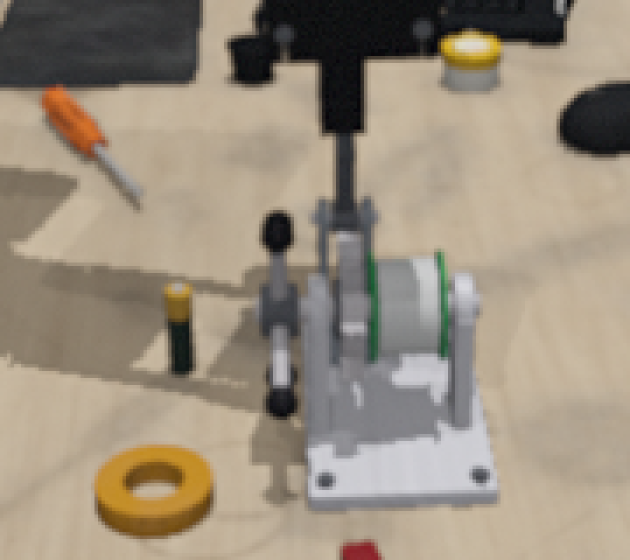

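The side view shows the finger standing on the lever, with 43 N upward on the tool. I'll check the scene view before moving.

```bash
python3 -c "
from h import *
c=shot('scene');cv2.imwrite('pics/d.png',cv2.resize(c['pixels'][130:245,290:410],None,fx=5,fy=5,interpolation=3))"
```

```text
(no output)
```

View pics/d.png

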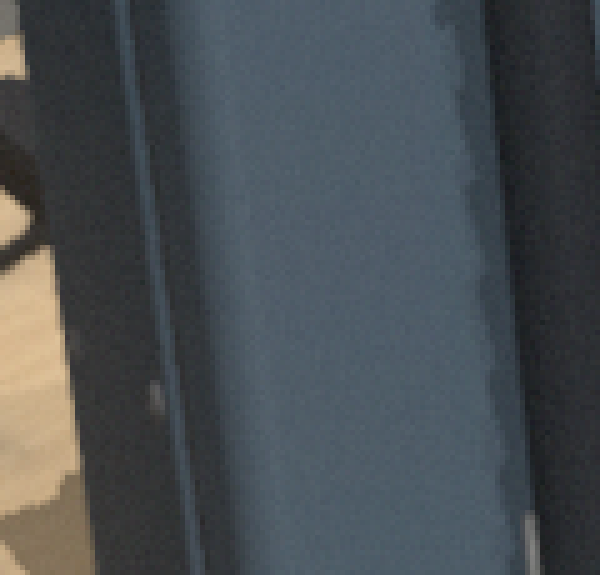

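```bash
python3 -c "
from h import *
ob=get_obs();print(ob['ft_force'],ob['moment'],ob['joint_torque'],ob['position'],ob['tool_rot'],ob['q'])
c=shot('wrist');cv2.imwrite('pics/e.png',c['pixels'])
s=shot('side');
for uv in [(318,v) for v in range(195,236,3)]:
  o,d=world(s,*uv);print(uv,(o+s['range_z'][uv[1],uv[0]]*d).round(3))"
```

```text
[-9.62982304  1.53820345 42.79698332] [-0.3126171   1.70289489 -0.08653331] [  0.53305747 -18.01998496  -8.74625981   0.86205365  -2.65770122
  -0.0675514 ] [ 0.52436985 -0.0704537   0.31391287] [0.99999471 0.00102106 0.00250254 0.00180753] [-0.34452024  0.53060081  1.76073095 -0.00228236  0.84432848  1.22574491]
(318, 195) [ 0.524 -0.082  0.158]
(318, 198) [ 0.524 -0.082  0.153]
(318, 201) [ 0.524 -0.082  0.147]
(318, 204) [ 0.524 -0.081  0.142]
(318, 207) [ 0.524 -0.079  0.135]
(318, 210) [ 0.524 -0.085  0.132]
(318, 213) [ 0.523 -0.095  0.132]
(318, 216) [ 0.523 -0.093  0.125]
(318, 219) [ 0.524 -0.085  0.116]
(318, 222) [ 0.524 -0.084  0.109]
(318, 225) [ 0.524 -0.083  0.104]
(318, 228) [ 0.524 -0.085  0.099]
(318, 231) [ 0.524 -0.084  0.093]
(318, 234) [ 0.523 -0.087  0.088]
```

View pics/e.png

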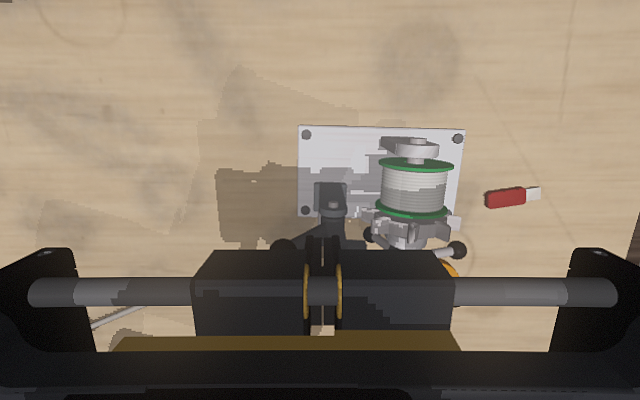

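The wrist view shows the ball at (285,245), left of the finger. The fingertip is resting on the raised pawl nose. The ball is past dead centre, so lifting straight up should let it fall left.

Call:
{"fn": "move_arm", "kwargs": {
  "commands": [
    [[0, 0, -0.2, 0, 0, 0], [0, 0, -0.4, 0, 0, 0], [0, 0, -0.8, 0, 0, 0], [0, 0, -1.2, 0, 0, 0], [0, 0, -1.6, 0, 0, 0], [0, 0, -1.6, 0, 0, 0], [0, 0, -1.6, 0, 0, 0], [0, 0, -1.6, 0, 0, 0], [0, 0, -1.6, 0, 0, 0], [0, 0, -1.6, 0, 0, 0]]
  ]
}}

```text
time: 5.18
position: [0.524, -0.0703, 0.3712]
tool_rot: [1.0, 0.0, -0.0, -0.0]
ft_force: [0.4, -0.3, 0.5]
grip_width: 0.0006
grip_force: 0.0
```

```bash
python3 -c "
from h import *
c=shot('side');cv2.imwrite('pics/f.png',cv2.resize(c['pixels'][170:330,220:400],None,fx=3.5,fy=3.5,interpolation=3))
np.savez('side1.npz',**c)
rel((.490,-.192,.36),(.490,-.192,.292))"
```

```text
t 5.22 p [ 0.524  -0.0703  0.3713] F [-0.1 -0.7 -0.3]
(0.49, -0.192, 0.36) [-0.851  3.042  0.283] [-0.0002  0.0004  0.0008]
(0.49, -0.192, 0.292) [-0.851  3.042  1.983] [-0.0002  0.0004  0.0008]
```

View pics/f.png

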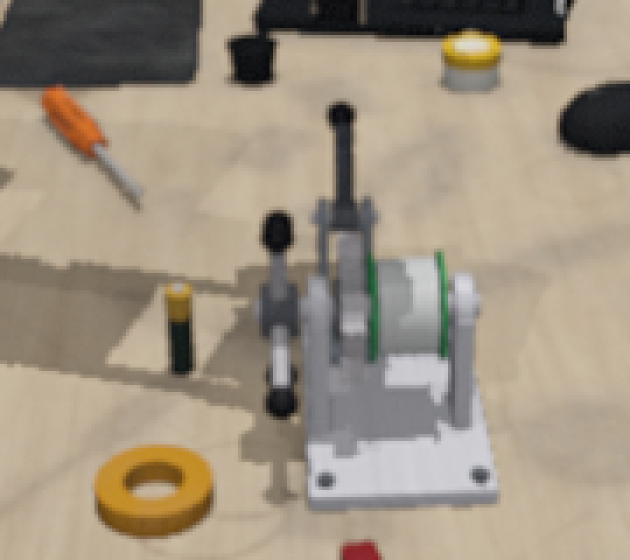

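Pawl ball now at side (317.4,202.9); the star handle is unchanged at (299,236).

```bash
python3 -c "
from h import *
S=np.load('side1.npz')
for uv in((317.4,202.9),(299.2,236)):
  o,d=world(S,*uv);d2=d/np.linalg.norm(d);print((o+S['range_z'][round(uv[1]),round(uv[0])]*d+.008*d2).round(4))"
```

```text
[ 0.526  -0.0358  0.1232]
[ 0.4903 -0.1522  0.1208]
```

Call:
{"fn": "move_arm", "kwargs": {
  "commands": [
    [[-0.4, 1.0, 0, 0, 0, 0], [-0.85, 2.0, 0, 0, 0, 0], [-0.85, 3.04, 0, 0, 0, 0], [-0.85, 3.04, 0.5, 0, 0, 0], [-0.85, 3.04, 1.2, 0, 0, 0], [-0.85, 3.04, 1.7, 0, 0, 0], [-0.85, 3.04, 1.98, 0, 0, 0], [-0.85, 3.04, 1.98, 0, 0, 0], [-0.85, 3.04, 1.98, 0, 0, 0]]
  ]
}}

```text
time: 6.35
position: [0.4904, -0.1921, 0.293]
tool_rot: [1.0, 0.0, 0.001, 0.0]
ft_force: [0.2, 0.3, 0.1]
grip_width: 0.0007
grip_force: 0.0
```

```bash
python3 -c "
from h import *
rel((.490,-.175,.292),(.490,-.138,.292))"
```

```text
t 6.35 p [ 0.4904 -0.1921  0.293 ] F [0.2 0.3 0.1]
(0.49, -0.175, 0.292) [-0.01  -0.427  0.024] [ 0.0008 -0.0012  0.0009]
(0.49, -0.138, 0.292) [-0.009 -1.352  0.024] [ 0.0008 -0.0012  0.0009]
```

Call:
{"fn": "move_arm", "kwargs": {
  "commands": [
    [[0, -0.2, 0, 0, 0, 0], [0, -0.35, 0, 0, 0, 0], [0, -0.5, 0, 0, 0, 0], [0, -0.65, 0, 0, 0, 0], [0, -0.8, 0, 0, 0, 0], [0, -0.95, 0, 0, 0, 0], [0, -1.08, 0, 0, 0, 0], [0, -1.18, 0, 0, 0, 0], [0, -1.27, 0, 0, 0, 0], [0, -1.33, 0, 0, 0, 0], [0, -1.33, 0, 0, 0, 0], [0, -1.33, 0, 0, 0, 0]]
  ]
}}

```text
time: 7.85
position: [0.4897, -0.1385, 0.2921]
tool_rot: [1.0, 0.0, -0.001, -0.0]
ft_force: [0.0, -0.4, 0.7]
grip_width: 0.0008
grip_force: 0.5
```

```bash
python3 -c "
from h import *
rel((.490,-.138,.292))
c=shot('side');cv2.imwrite('pics/g.png',cv2.resize(c['pixels'][170:330,220:400],None,fx=3.5,fy=3.5,interpolation=3))
np.savez('side2.npz',**c)"
```

```text
t 7.85 p [ 0.4897 -0.1385  0.2921] F [ 0.  -0.4  0.7]
(0.49, -0.138, 0.292) [ 0.006 -0.013  0.003] [-0.0009  0.0012  0.0007]
```

View pics/g.png

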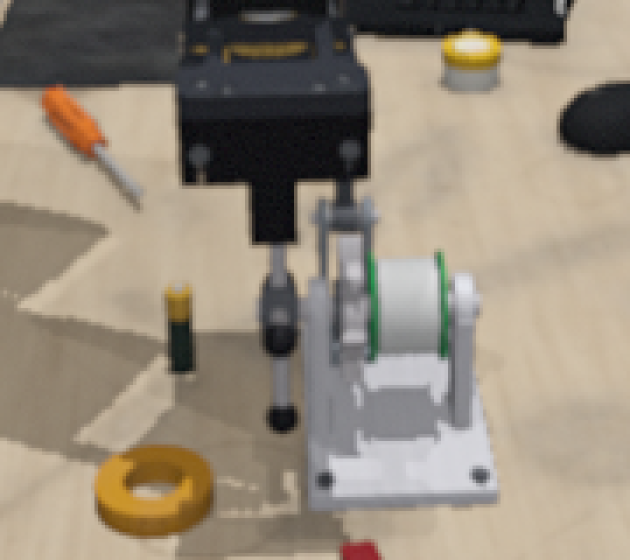

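Right star ball now at side (299.7,265.7), lower one at (300.9,289.4).

```bash
python3 -c "
from h import *
S=np.load('side2.npz')
for uv in((299.7,265.7),(300.9,289.4)):
  o,d=world(S,*uv);t=(.490-o[0])/d[0];d2=d/np.linalg.norm(d);p=o+S['range_z'][round(uv[1]),round(uv[0])]*d+.008*d2
  print(p.round(4),((p-[.49,-.1340,.07])*1000).round(1),np.degrees(np.arctan2(p[2]-.07,-(p[1]+.134))))
S=np.load('side0.npz')
for uv in((299.2,236),(299.8,284.7)):
  o,d=world(S,*uv);d2=d/np.linalg.norm(d);p=o+S['range_z'][round(uv[1]),round(uv[0])]*d+.008*d2
  print(p.round(4),np.degrees(np.arctan2(p[2]-.07,-(p[1]+.134))))
rel((.49,-.192,.292),(.49,-.192,.40),(.524,0.005,.40))"
```

```text
[ 0.4892 -0.1833  0.0864] [ -0.8 -49.3  16.4] 18.424847779247408
[ 0.4906 -0.1482  0.0189] [  0.6 -14.2 -51.1] -74.46888020990417
[ 0.4903 -0.1531  0.1213] 69.59660601096179
[ 0.4885 -0.183   0.0517] -20.45026697674449
t 7.9 p [ 0.4897 -0.1385  0.2922] F [ 0.3 -0.5 -0.3]
(0.49, -0.192, 0.292) [0.006 1.337 0.003] [-0.0009  0.0012  0.0006]
(0.49, -0.192, 0.4) [ 0.003  1.334 -2.697] [-0.0009  0.0012  0.0006]
(0.524, 0.005, 0.4) [ 0.856 -3.59  -2.694] [-0.0009  0.0012  0.0006]
```

Wheel is at about 0.69 rad; I nudge 3.5 mm more.

Call:
{"fn": "move_arm", "kwargs": {
  "commands": [
    [[0, -0.05, 0, 0, 0, 0], [0, -0.09, 0, 0, 0, 0], [0, -0.09, 0, 0, 0, 0], [0, -0.09, 0, 0, 0, 0], [0, -0.09, 0, 0, 0, 0]]
  ]
}}

```text
time: 8.52
position: [0.4899, -0.135, 0.2923]
tool_rot: [1.0, 0.0, -0.0, -0.0]
ft_force: [0.3, -2.3, -0.7]
grip_width: 0.0007
grip_force: 0.9
```

Call:
{"fn": "move_arm", "kwargs": {
  "commands": [
    [[0, 0.5, 0, 0, 0, 0], [0, 1.0, 0, 0, 0, 0], [0, 1.4, 0, 0, 0, 0], [0, 1.4, -1.0, 0, 0, 0], [0, 1.4, -2.0, 0, 0, 0], [0, 1.4, -2.7, 0, 0, 0], [0, 1.4, -2.7, 0, 0, 0], [0, 1.4, -2.7, 0, 0, 0]]
  ]
}}

```text
time: 9.52
position: [0.4896, -0.1914, 0.3995]
tool_rot: [1.0, 0.0, -0.001, -0.0]
ft_force: [-0.7, 0.9, -0.5]
grip_width: 0.0002
grip_force: 0.0
```

Run:
```python
from h import *
S=shot('side');np.savez('side3.npz',**S)
im=S['pixels'];z=S['range_z']
v,u=np.mgrid[0:400,0:640]
m=(im.max(2)<60)&(u>280)&(u<330)&(v>190)&(v<300)&(z>.5)&(z<1.1)
n,l,st,ce=cv2.connectedComponentsWithStats(m.astype('uint8'))
for i in range(1,n):
  if st[i,4]<15: continue
  uv=ce[i];o,d=world(S,*uv);d2=d/np.linalg.norm(d);p=o+z[round(uv[1]),round(uv[0])]*d+.008*d2
  print(uv.round(1),st[i],p.round(4),round(float(np.degrees(np.arctan2(p[2]-.07,-(p[1]+.134)))),1))
rel((.524,-.10,.42),(.524,0.005,.42),(.524,.005,.302),(.524,-.06,.302))
```

```text
[317.  202.7] [314 200   7   6  32] [ 0.5253 -0.0362  0.1238] 151.2
[318.  219.9] [316 211   4  18  53] [ 0.5247 -0.0696  0.1063] 150.6
[298.7 226.5] [295 223   8   8  45] [ 0.4905 -0.1161  0.1189] 110.1
[299.3 264.3] [295 260   9  10  70] [ 0.4887 -0.1836  0.0891] 21.0
[300.4 289.7] [297 287   8   7  49] [ 0.4897 -0.1534  0.0219] -68.0
t 9.57 p [ 0.4895 -0.1913  0.3991] F [ 0.3 -0.4 -0.2]
(0.524, -0.1, 0.42) [ 0.861 -2.283 -0.521] [-0.0016  0.0023  0.0002]
(0.524, 0.005, 0.42) [ 0.861 -4.908 -0.517] [-0.0016  0.0023  0.0002]
(0.524, 0.005, 0.302) [ 0.868 -4.903  2.433] [-0.0016  0.0023  0.0002]
(0.524, -0.06, 0.302) [ 0.868 -3.278  2.431] [-0.0016  0.0023  0.0002]
```

Star balls read wheel ≈ 0.76 rad, within 0.03 of the notch centre, and the pawl is still thrown back. Next I go to its left side.

Call:
{"fn": "move_arm", "kwargs": {
  "commands": [
    [[0.4, -1.0, -0.3, 0, 0, 0], [0.86, -2.2, -0.5, 0, 0, 0], [0.86, -3.5, -0.5, 0, 0, 0], [0.86, -4.9, -0.5, 0, 0, 0], [0.86, -4.9, -0.5, 0, 0, 0], [0.86, -4.9, 0.5, 0, 0, 0], [0.86, -4.9, 1.3, 0, 0, 0], [0.86, -4.9, 2.0, 0, 0, 0], [0.86, -4.9, 2.43, 0, 0, 0], [0.86, -4.9, 2.43, 0, 0, 0], [0.86, -4.9, 2.43, 0, 0, 0]]
  ]
}}

```text
time: 10.95
position: [0.5246, 0.0042, 0.3031]
tool_rot: [1.0, 0.0, -0.0, 0.0]
ft_force: [-0.1, -0.5, -0.6]
grip_width: 0.0005
grip_force: 0.0
```

```bash
python3 -c "
from h import *
rel((.524,-.056,.302))"
```

```text
t 10.95 p [0.5246 0.0042 0.3031] F [-0.1 -0.5 -0.6]
(0.524, -0.056, 0.302) [-0.015  1.506  0.029] [0.0001 0.     0.0001]
```

Call:
{"fn": "move_arm", "kwargs": {
  "commands": [
    [[0, 0.2, 0, 0, 0, 0], [0, 0.35, 0, 0, 0, 0], [0, 0.5, 0, 0, 0, 0], [0, 0.65, 0, 0, 0, 0], [0, 0.8, 0, 0, 0, 0], [0, 0.95, 0, 0, 0, 0], [0, 1.1, 0, 0, 0, 0], [0, 1.25, 0, 0, 0, 0], [0, 1.4, 0, 0, 0, 0], [0, 1.5, 0, 0, 0, 0], [0, 1.5, 0, 0, 0, 0], [0, 1.5, 0, 0, 0, 0]]
  ]
}}

```text
time: 12.45
position: [0.5236, -0.0413, 0.3147]
tool_rot: [1.0, -0.005, 0.003, -0.017]
ft_force: [-8.2, 64.6, 88.3]
grip_width: 0.0002
grip_force: 40.3
```

Call:
{"fn": "move_arm", "kwargs": {
  "commands": [
    [[0, -0.3, 0, 0, 0, 0], [0, -0.6, -0.5, 0, 0, 0], [0, -0.6, -1.5, 0, 0, 0], [0, -0.6, -2.5, 0, 0, 0], [0, -0.6, -2.5, 0, 0, 0], [0, -0.6, -2.5, 0, 0, 0], [0, -0.6, -2.5, 0, 0, 0], [0, -0.6, -2.5, 0, 0, 0], [0, -0.6, -2.5, 0, 0, 0], [0, -0.6, -2.5, 0, 0, 0]]
  ]
}}

```text
time: 13.7
position: [0.5244, -0.0311, 0.4028]
tool_rot: [1.0, 0.0, -0.0, -0.0]
ft_force: [0.3, 0.3, -0.4]
grip_width: 0.0004
grip_force: 0.0
```

Run:
```python
from h import *
S=shot('side')
im=S['pixels'];z=S['range_z']
v,u=np.mgrid[0:400,0:640]
m=(im.max(2)<60)&(u>280)&(u<330)&(v>190)&(v<300)&(z>.5)&(z<1.1)
n,l,st,ce=cv2.connectedComponentsWithStats(m.astype('uint8'))
for i in range(1,n):
  if st[i,4]<15: continue
  uv=ce[i];o,d=world(S,*uv);d2=d/np.linalg.norm(d);p=o+z[round(uv[1]),round(uv[0])]*d+.008*d2
  print(uv.round(1),st[i],p.round(4),round(float(np.degrees(np.arctan2(p[2]-.07,-(p[1]+.134)))),1))
cv2.imwrite('pics/i.png',cv2.resize(im[170:350,220:400],None,fx=3.3,fy=3.3,interpolation=3))
Z=np.load('side0.npz')
m0=(Z['pixels'].max(2)<60)&(u>308)&(u<330)&(v>200)&(v<222)&(Z['range_z']>.5)&(Z['range_z']<1.1)
m1=m&(u>308)&(v<222)&(v>200)
for q in(m0,m1): print(q.sum(),u[q].mean(),v[q].mean(),v[q].min())
rel()
```

```text
[317.6 212.7] [314 200   7  30 112] [ 0.5245 -0.0647  0.1179] 145.4
[298.7 226.6] [295 223   8   8  46] [ 0.4905 -0.118   0.1196] 107.8
[299.5 264.6] [295 261  10   9  77] [ 0.4889 -0.1826  0.0879] 20.2
[300.3 289.8] [297 287   8   7  45] [ 0.4895 -0.1518  0.0206] -70.2
60 318.5 212.96666666666667 208
82 317.5975609756098 209.17073170731706 201
t 13.75 p [ 0.5244 -0.0311  0.4029] F [ 0.1  1.1 -0.1]
```

View pics/i.png

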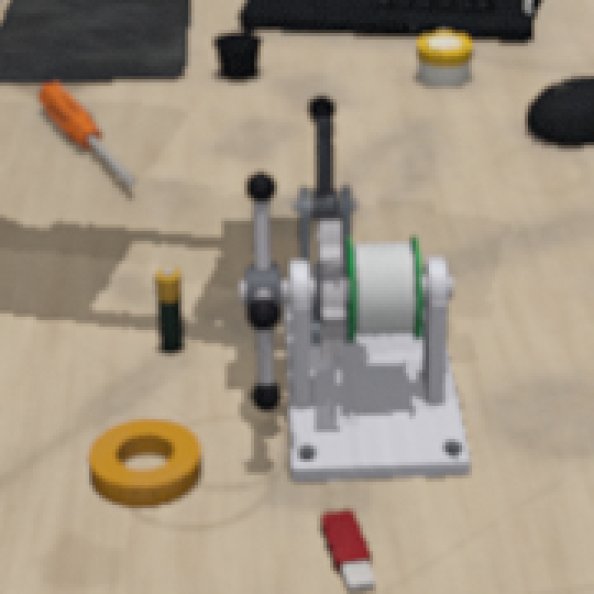

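The side view shows the lever still thrown back (ball at crop (321,108)): the tip rode over the ball because it started level with its centre. The handle and loose items are unchanged. I'll retry with the tip about 14 mm lower.

Call:
{"fn": "move_arm", "kwargs": {
  "commands": [
    [[0, -0.5, 0, 0, 0, 0], [0, -1.0, 0, 0, 0, 0], [0, -1.0, 1.0, 0, 0, 0], [0, -1.0, 2.0, 0, 0, 0], [0, -1.0, 2.6, 0, 0, 0], [0, -1.0, 2.85, 0, 0, 0], [0, -1.0, 2.85, 0, 0, 0], [0, -1.0, 2.85, 0, 0, 0], [0, -1.0, 2.85, 0, 0, 0]]
  ]
}}

```text
time: 14.88
position: [0.5247, 0.0088, 0.2902]
tool_rot: [1.0, 0.0, 0.001, 0.0]
ft_force: [0.0, 0.3, -0.1]
grip_width: 0.0003
grip_force: 0.0
```

```bash
python3 -c "
from h import *
rel((.524,-.03,.289),(.524,-.056,.289))"
```

```text
t 14.88 p [0.5247 0.0088 0.2902] F [ 0.   0.3 -0.1]
(0.524, -0.03, 0.289) [-0.018  0.971  0.031] [ 0.0005 -0.0023  0.0008]
(0.524, -0.056, 0.289) [-0.018  1.621  0.031] [ 0.0005 -0.0023  0.0008]
```

Call:
{"fn": "move_arm", "kwargs": {
  "commands": [
    [[0, 0.2, 0, 0, 0, 0], [0, 0.35, 0, 0, 0, 0], [0, 0.5, 0, 0, 0, 0], [0, 0.6, 0, 0, 0, 0], [0, 0.7, 0, 0, 0, 0], [0, 0.8, 0, 0, 0, 0], [0, 0.85, 0, 0, 0, 0], [0, 0.85, 0, 0, 0, 0]]
  ]
}}

```text
time: 15.88
position: [0.5241, -0.0222, 0.2904]
tool_rot: [1.0, -0.001, 0.0, -0.003]
ft_force: [-0.0, 14.3, 11.1]
grip_width: 0.0004
grip_force: 7.5
```

The ball is friction-locked against the finger face. I'll back off and follow the ball's arc up and to the right.

Call:
{"fn": "move_arm", "kwargs": {
  "commands": [
    [[0, -0.3, 0, 0, 0, 0], [0, -0.3, 0, 0, 0, 0], [0, -0.23, -0.1, 0, 0, 0], [0, -0.15, -0.18, 0, 0, 0], [0, -0.04, -0.28, 0, 0, 0], [0, 0.05, -0.33, 0, 0, 0], [0, 0.05, -0.33, 0, 0, 0]]
  ]
}}

```text
time: 16.75
position: [0.5245, -0.0277, 0.3026]
tool_rot: [1.0, 0.0, 0.0, 0.0]
ft_force: [0.0, 1.1, 0.5]
grip_width: 0.0004
grip_force: 0.3
```

Call:
{"fn": "move_arm", "kwargs": {
  "commands": [
    [[0, 0.12, -0.06, 0, 0, 0], [0, 0.24, -0.1, 0, 0, 0], [0, 0.36, -0.14, 0, 0, 0], [0, 0.48, -0.17, 0, 0, 0], [0, 0.6, -0.18, 0, 0, 0], [0, 0.75, -0.18, 0, 0, 0], [0, 0.75, -0.18, 0, 0, 0], [0, 0.75, -0.18, 0, 0, 0]]
  ]
}}

```text
time: 17.75
position: [0.5243, -0.0571, 0.3095]
tool_rot: [1.0, 0.0, -0.0, -0.0]
ft_force: [-0.3, -0.1, 0.0]
grip_width: 0.0008
grip_force: 0.0
```

Call:
{"fn": "move_arm", "kwargs": {
  "commands": [
    [[0, -0.3, 0, 0, 0, 0], [0, -0.6, -0.5, 0, 0, 0], [0, -0.6, -1.5, 0, 0, 0], [0, -0.6, -2.5, 0, 0, 0], [0, -0.6, -2.5, 0, 0, 0], [0, -0.6, -2.5, 0, 0, 0], [0, -0.6, -2.5, 0, 0, 0], [0, -0.6, -2.5, 0, 0, 0], [0, -0.6, -2.5, 0, 0, 0], [0, -0.6, -2.5, 0, 0, 0]]
  ]
}}

```text
time: 19.0
position: [0.5244, -0.0332, 0.4092]
tool_rot: [1.0, 0.0, -0.0, -0.0]
ft_force: [0.3, -0.4, -0.3]
grip_width: 0.0002
grip_force: 0.0
```

Run:
```python
from h import *
S=shot('side')
im=S['pixels'];z=S['range_z']
v,u=np.mgrid[0:400,0:640]
M=lambda S:(S['pixels'].max(2)<60)&(S['range_z']>.5)&(S['range_z']<1.1)
m=M(S)&(u>280)&(u<330)&(v>190)&(v<300)
n,l,st,ce=cv2.connectedComponentsWithStats(m.astype('uint8'))
for i in range(1,n):
  if st[i,4]<15: continue
  uv=ce[i];o,d=world(S,*uv);d2=d/np.linalg.norm(d);p=o+z[round(uv[1]),round(uv[0])]*d+.008*d2
  print(uv.round(1),st[i],p.round(4),round(float(np.degrees(np.arctan2(p[2]-.07,-(p[1]+.134)))),1))
w=(u>308)&(u<330)&(v>200)&(v<222)
for q in(M(np.load('side0.npz'))&w,M(S)&w): print(q.sum(),u[q].mean(),v[q].mean(),v[q].min())
Z=np.load('side0.npz')
for s in(Z,S):
  o,d=world(s,318.9,211.3);print((o+s['range_z'][211,319]*d).round(4))
rel()
```

```text
[318.3 219.9] [315 208   8  28 108] [ 0.5238 -0.0914  0.1172] 132.1
[298.6 226.6] [295 223   8   8  48] [ 0.4904 -0.1189  0.1201] 106.7
[299.4 264.7] [295 261  10   9  76] [ 0.4888 -0.1836  0.0885] 20.4
[300.3 289.9] [297 287   8   7  44] [ 0.4895 -0.1536  0.0218] -67.9
60 318.5 212.96666666666667 208
61 318.57377049180326 212.88524590163934 208
[ 0.5241 -0.1056  0.1397]
[ 0.524  -0.1072  0.1405]
t 19.05 p [ 0.5244 -0.0332  0.4094] F [ 0.5 -0.2  0.1]
```

The pawl ball is back at its starting image position to within 0.1 px, so it is closed. The wheel is one notch back and the arm is clear.

```bash
python3 -c "
from h import *
print(hand_in())"
```

```text
the job is handed in; nothing more can be done
None
```

I handed the job in with the wheel one notch back (about 0.75 rad), the pawl closed in that notch and the arm clear; no verdict came back, and on the first try at closing the pawl the finger jammed on its lever (wrist force about 110 N against the 120 N limit).

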